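# Put the battery lights back in their holders

## Robot

A 7-joint arm with a two-finger parallel gripper is mounted at the origin on the work surface. World frame = base frame: x ahead of the robot, y to its left, z up, the work surface at z = 0. Lengths are in m, angles in rad, forces in N, time in s.
With the tool pointing down it reaches from about 0.425 to 0.925 m from the base axis. Payload 6.8 kg.
Tool frame: the origin (TCP) lies at the very end of the fingers, on their centre line; the grasp point (between the pads) lies 19 mm behind it; z points along the fingers, y is the line along which they close (so a half turn about z gives the same grasp; the last joint's range is limited). The gripper opens to 85 mm and grips with 20 to 120 N. Pads are 22 mm wide; open, the fingers measure 114 mm over their backs; the gripper's body (76 mm by 85 mm) begins 54 mm behind the grasp point. The pads swing forward as they close: fully open they stand 13 mm farther back than shut.
Start: joints at [0.995, 0.477, 0.022, 1.555, -0.011, 1.109, -0.083], TCP at [0.304, -0.602, 0.192] pointing down, gripper open.
Joint ranges: [-2.96, 2.96], [-0.34, 2.1], [-1.41, 1.46], [0.24, 2.44], [-1.37, 4.51], [0.17, 1.92], [-2.96, 2.96]. Speed limits (rad/s): [2.39, 2.39, 3.14, 3.14, 3.14, 3.14, 3.14].

## Interface

Orientations are given as a unit quaternion [w, x, y, z].
In Python, from station import bot, viewer, job gives the robot as it stands (bot), with the cameras (viewer) and the job (job).
- The arm moves only by the shell command python3 nudge.py FILE [FORCE], which reads ROWS from the file FILE. ROWS is a JSON object whose key "offsets" holds a list of rows, 1 to 20 of them, each of 5 numbers: dx, dy, dz in shares of 0.25 m (1.0 is 0.25 m), then a turn about the tool's z in a scale on which 1.0 is pi/2 rad, then the opening from 0.0 (shut) to 1.0 (fully open); each row shifts and turns the commanded pose from where the row before left it, along the tool's axes as they then stand; what a row does not reach is not made up. A row lasts 1/10 s, in which the tool goes at most 0.05 m and 0.15 rad, less where a joint would pass 70% of its speed; a pose out of reach is approached as far as the arm can. The fingers move at their own pace and stop on an object; FORCE is the grip in N (left out, the last holds). Time passes only in rows, so rows that do not move let the fingers close. It prints the time, the measured TCP pose, the force, the opening and the grip force at its end. No shift or turn number may pass 1 either way. Input that does not fit is refused with a message, and nothing moves.
- bot.get_obs(): the state, without advancing time (a new reading comes with each control period).
- viewer.read_camera(name): name is "side" or "top" or "wrist"; returns the picture (400x640x3 uint8, blue, green, red); there is no depth.
- viewer.camera_info(name): a dict with "vertical_fov" (degrees; the focal length in pixels is half the picture's height over the tangent of half this angle, whatever the lens; pixels are square), "cx", "cy" (the principal point, pixels), "view" (4x4, takes a point from world to camera coordinates); the wrist camera has in their place "hand_eye" (4x4, takes a point from camera to tool coordinates, whose origin is the TCP and whose axes are the flange's). Camera axes: x right, y up, looking along -z (the intrinsics and any distortion apply to the point x, -y, -z); pixel columns grow to the right and rows downward; lengths in m; the calibration is good to about 2 mm. A picture is of the moment at which its call begins: read the wrist's pose just before it. camera_info takes no time and is no camera call.
- job.hand_in(): hands the job in; it is judged then, once.
The state is a dict: "t": time; "q": joint angles; "joint_vel": joint speeds; "joint_torque": joint torques, N m; "eef_pos": TCP position; "tool_rot": TCP orientation; "contact_force": force on the tool from outside, world axes, zero at the start; "torque": the same for the moment, N m; "gripper_width": opening from 0.0 (shut) to 1.0 (fully open); "grasp_force": force on a finger pad.
Only numpy, scipy, OpenCV 4.12 (cv2) and the standard library are available. Lean on these libraries where they do the work, as an engineer would, in place of code of your own. Each camera call takes 0.05 s, during which the arm holds its last target. There are 200 camera calls.

## Task

Put the four battery lights away, each in its own holder: press the thick black flashlight down into the sprung clip mount until it is fully home on its seats, lay the thin metal penlight in the V-shaped rest, and stand the lime green headlamp in the low rectangular dock and the round lantern in the round dish, both upright and flat on the floor of their holders. The glass tealight holder takes candles, so leave it where it stands.

Things in the scene. Friction and masses are not known exactly. Their poses are not given: they have to be found in the camera images.
- flashlight: thick black flashlight, lying: round barrel 30 mm in diameter, 118 mm long, a 16 mm long hexagonal collar (34 mm across flats) at each end, 152 mm over all, about 160 g; steel pocket clip on its upper side. Origin on the axis at mid length, 17 mm above the shelf; x along the barrel, z up. Either end may point either way in its mount
- penlight: thin bare-metal penlight lying on the shelf: round barrel 18 mm in diameter and 104 mm long, with a 14 mm long hexagonal collar (20 mm across flats) at each end, 134 mm long over all, about 60 g. Origin on the axis at mid length, 10 mm above the shelf as it lies; x along the barrel, z up. Either end may point either way in its rest
- headlamp: lime green headlamp without its strap: block 60 mm (x) by 42 mm (y) by 42 mm high with a round lens on its -x face, about 100 g. Origin at the centre of its underside, z up. The lens may face either way in the dock
- lantern: round puck lantern: grey base 56 mm in diameter and 34 mm high under a white domed top (50 mm in diameter), 52 mm high over all, about 120 g. Origin at the centre of its underside, z up
- clip_mount: sprung clip mount fixed to the shelf: steel plate 100 (x) by 56 by 6 mm; at x = +38 and -38 mm a black seat between two steel spring jaws 12 mm wide, 62 mm high, 55 mm over the flares; open between for fingers. Lips 24 mm apart, 47 mm up: press the barrel (along x) straight down through them with about 10 N. Home: axis 36 mm above the shelf. Origin: centre of underside, z up
- pen_rest: V-shaped rest for the penlight, fixed to the shelf: grey plastic plate 90 mm (x) by 50 mm (y) by 5 mm with two 8 mm thick V yokes at x = +34 and -34 mm, rising from 12 to 30 mm above the shelf; open between them for the fingers. The penlight lies along x, its axis 25 mm above the shelf. Origin at the centre of the underside, z up
- dock: low rectangular grey steel dock for the headlamp, fixed to the shelf: tray 86 mm (x) by 66 mm (y) outside, walls 4 mm thick, rim 12 mm above the shelf, floor 4 mm above the shelf, so 78 by 58 mm inside. Origin at the centre of its underside, z up; the headlamp's long side goes along x
- dish: low round grey steel dish for the lantern, fixed to the shelf: 82 mm outer diameter, about 74 mm inside, rim 12 mm above the shelf, floor 4 mm above the shelf. Origin at the centre of its underside, z up
- tealight: glass tealight holder with a candle in it, to be left alone: round cup 52 mm across at the foot, 62 mm at the rim, 52 mm high. Origin at the centre of its underside

How it is judged:
At the end, for the whole second after the job is handed in: Flashlight home in its mount (5 mm height, 13 along, 8 across, 0.12 rad); penlight in both yokes (6 mm height, 15 along, 8 across, 0.2 rad); headlamp (13 by 12 mm) and lantern (14 mm) upright (0.12 rad) on their holders' floors; all released and at rest; tealight holder within 20 mm of its start (x of flashlight in the frame of clip_mount between -0.013 and 0.013 m and y of flashlight in the frame of clip_mount between -0.008 and 0.008 m and z of flashlight in the frame of clip_mount between 0.031 and 0.041 m and angle between the x axis of flashlight and the x axis of clip_mount, either way round below 0.12 rad and x of penlight in the frame of pen_rest between -0.015 and 0.015 m and y of penlight in the frame of pen_rest between -0.008 and 0.008 m and z of penlight in the frame of pen_rest between 0.019 and 0.031 m and angle between the x axis of penlight and the x axis of pen_rest, either way round below 0.2 rad and x of headlamp in the frame of dock between -0.013 and 0.013 m and y of headlamp in the frame of dock between -0.012 and 0.012 m and z of headlamp in the frame of dock between 0.001 and 0.008 m and angle between each of headlamp, lantern's own z axis and vertical below 0.12 rad and horizontal distance between lantern and dish below 0.014 m and z of lantern in the frame of dish between 0.001 and 0.008 m and linear speed of each of flashlight, penlight, headlamp, lantern below 0.02 m/s and angular speed of each of flashlight, penlight, headlamp, lantern below 0.3 rad/s and distance of tealight from where it was at the start of the episode below 0.02 m); the robot touches nothing.
It fails at once if the glass tealight holder is shifted by more than 20 mm (distance of tealight from where it was at the start of the episode above 0.02 m).
It fails at once if the glass tealight holder is tipped (angle between tealight's own z axis and vertical above 0.3 rad).
It also fails if it takes over 109 s, if anything falls off the work surface, if the arm or the gripper's body presses on something with over 40 N, if the wrist force passes 120 N, or if a joint passes its speed limit or range.

## Working session

There is one attempt and no reset: what is moved stays moved. The work goes in short steps, Python scripts to look and compute and a shell command to move; the robot and the scene stay as the last step left them, time stands still between calls to the robot, and variables do not carry over. Pictures are saved under pics/ and viewed, at most 14 in all, crops included, and the job is handed in when it is done.

```bash
ls; mkdir -p pics; cat > /dev/null; python3 - <<'E'
from station import bot, viewer, job
import cv2
for n in("top","side"):
    cv2.imwrite(f"pics/{n}0.png",viewer.read_camera(n))
    print(n,viewer.camera_info(n))
print(viewer.camera_info("wrist"))
o=bot.get_obs();print(o)
E
```

```text
nudge.py
pics
station.py
top {'vertical_fov': 57.10403432843461, 'cx': 320.99747822548994, 'cy': 201.98417596399463, 'view': array([[-0.03796159, -0.99927567, -0.002657  ,  0.01382155],
       [ 0.97128191, -0.03752286,  0.23495422, -0.52478756],
       [-0.23488374,  0.00633854,  0.97200281, -0.73402059],
       [ 0.        ,  0.        ,  0.        ,  1.        ]])}
side {'vertical_fov': 54.80986899271308, 'cx': 320.148199800359, 'cy': 195.15820329300993, 'view': array([[-0.7798155 , -0.62597891,  0.00618053,  0.40345284],
       [ 0.3854229 , -0.47231537,  0.79269627, -0.24773256],
       [-0.49329199,  0.62053895,  0.60958545, -0.69581721],
       [ 0.        ,  0.        ,  0.        ,  1.        ]])}
{'vertical_fov': 59.23664413615407, 'cx': 318.0892177845886, 'cy': 200.9401095080863, 'hand_eye': array([[ 6.27038375e-04,  9.61955508e-01,  2.73205432e-01,
         6.99266271e-02],
       [ 9.99999716e-01, -4.89123115e-04, -5.72915120e-04,
        -4.05968586e-04],
       [-4.17487764e-04,  2.73205714e-01, -9.61955541e-01,
        -1.82408213e-01],
       [ 0.00000000e+00,  0.00000000e+00,  0.00000000e+00,
         1.00000000e+00]])}
{'t': 0.1, 'q': array([ 0.99487218,  0.47770378,  0.0223478 ,  1.55635887, -0.0115106 ,
        1.10929338, -0.08305799]), 'joint_vel': array([-2.58492114e-04, -1.79825079e-03, -1.13636371e-05, -3.33622910e-03,
       -1.10658105e-04,  6.09131101e-04,  1.99889965e-04]), 'joint_torque': array([ 4.14410722e-03, -5.97765183e+01,  1.61367182e+00, -2.81955582e+01,
        1.28815646e-02,  5.08469384e-03, -9.85624638e-06]), 'eef_pos': array([ 0.30410365, -0.60194427,  0.19132959]), 'tool_rot': array([-7.80612443e-04,  9.72760652e-01,  2.31810366e-01, -2.43227408e-04]), 'contact_force': array([ 0.39427018, -0.48680884,  0.25929464]), 'torque': array([ 0.00984868, -0.05566804, -0.01771779]), 'grasp_force': 0.0, 'gripper_width': 1.000045383621357}
```

View pics/top0.png

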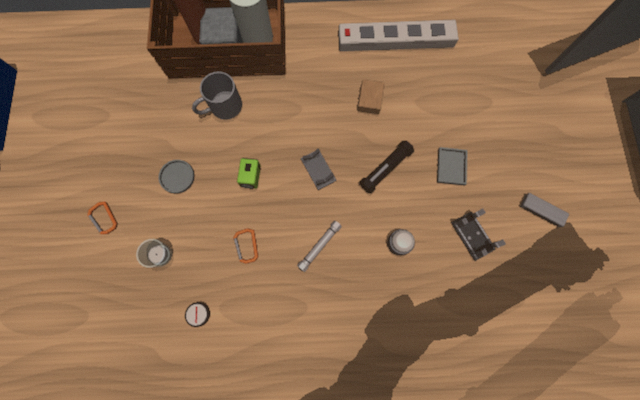

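View pics/side0.png

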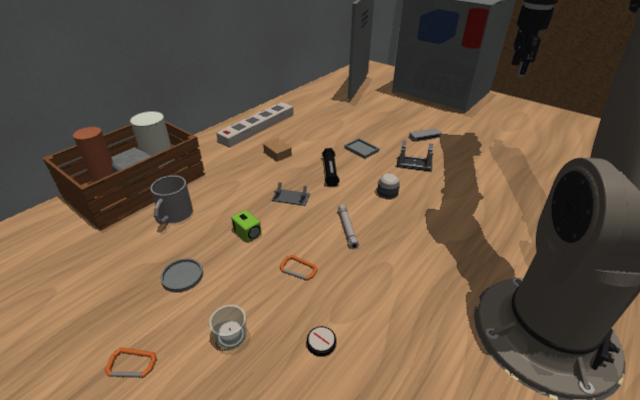

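The top view shows the dish (177,177), headlamp (249,173), pen rest (318,169), flashlight (387,167), dock (452,167), clip mount (475,235), lantern (402,242), penlight (320,246) and tealight (153,254). I'll enlarge it for accurate points.

```bash
python3 - <<'E'
import cv2
im=cv2.imread("pics/top0.png")
for i,(x,y,w,h) in enumerate([(150,140,195,145),(345,130,195,145)]):
    c=cv2.resize(im[y:y+h,x:x+w],None,fx=4,fy=4,interpolation=cv2.INTER_CUBIC)
    c=cv2.convertScaleAbs(c,alpha=1.5)
    for k in range(0,w,10):
        if (x+k)%20==0 or (x+k)%20==10: 
            cv2.line(c,(4*k,0),(4*k,6),(255,255,255),1)
            if (x+k)%20==0: cv2.putText(c,str(x+k),(4*k,18),0,.4,(255,255,255),1)
    for k in range(0,h,10):
        cv2.line(c,(0,4*k),(6,4*k),(255,255,255),1)
        if (y+k)%20==0: cv2.putText(c,str(y+k),(8,4*k+4),0,.4,(255,255,255),1)
    cv2.imwrite(f"pics/crop{i}.png",c)
E
```

```text
(no output)
```

View pics/crop0.png

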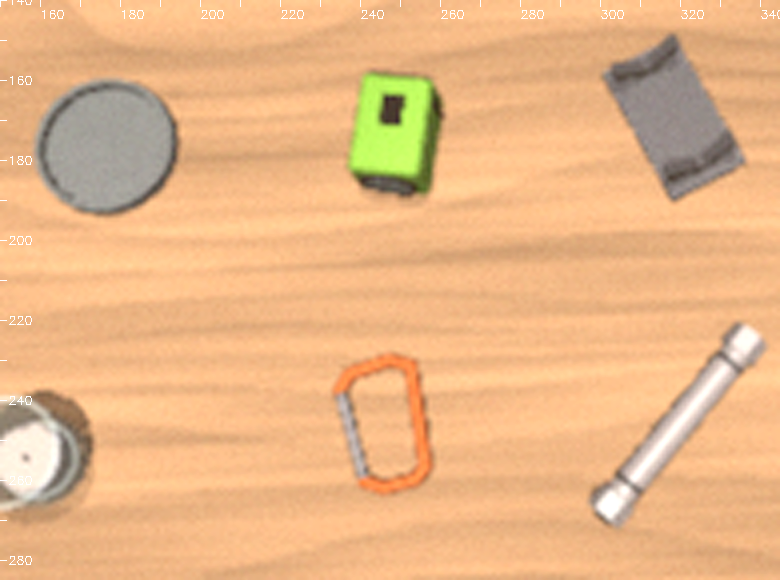

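View pics/crop1.png

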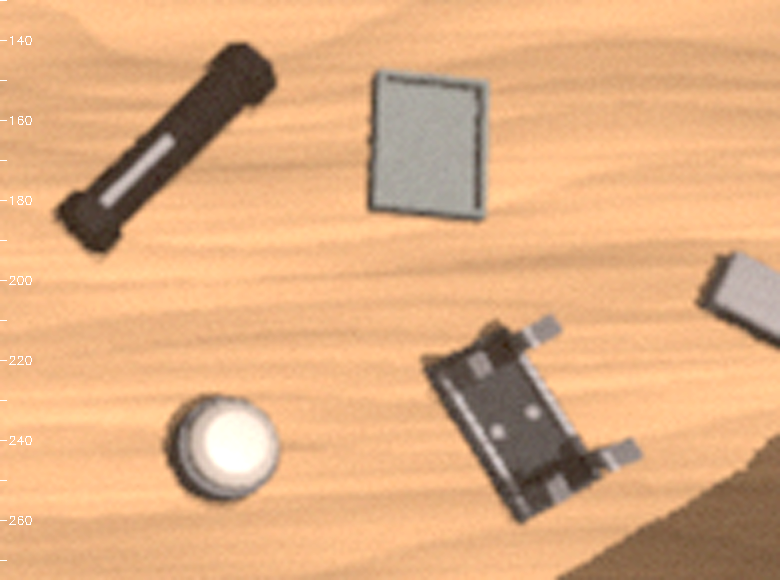

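```bash
cat > h.py <<'E'
import numpy as np, json
from station import bot, viewer, job
from scipy.spatial.transform import Rotation as Rn
def ray(name,u,v,z,obs=None):
    ci=viewer.camera_info(name); f=200/np.tan(np.radians(ci["vertical_fov"])/2)
    d=np.array([(u-ci["cx"])/f,-(v-ci["cy"])/f,-1.])
    if name=="wrist":
        H=ci["hand_eye"]; R=Rn.from_quat(np.roll(obs["tool_rot"],-1)).as_matrix()
        c=R@H[:3,3]+obs["eef_pos"]; d=R@H[:3,:3]@d
    else:
        V=ci["view"]; c=-V[:3,:3].T@V[:3,3]; d=V[:3,:3].T@d
    return c+d*(z-c[2])/d[2]
def go(x,y,z,axis=None):
    """translation in tool axes to the world goal, and turn so tool y is along world angle `axis` (mod pi)"""
    o=bot.get_obs(); R=Rn.from_quat(np.roll(o["tool_rot"],-1)).as_matrix()
    t=R.T@(np.array([x,y,z])-o["eef_pos"])
    s=f"pos {o['eef_pos'].round(4)} move {t.round(4)}"
    if axis is not None:
        yaw=np.arctan2(R[1,1],R[0,1]); w=(axis-yaw+np.pi/2)%np.pi-np.pi/2
        s+=f" turn {-w:.3f} (q7 {o['q'][6]:.2f})"
    print(s,"tilt",R[:,2].round(3),"w",round(o["gripper_width"],3),"g",round(o["grasp_force"],1),"F",o["contact_force"].round(1),"t",o["t"])
E
python3 - <<'E'
from h import *
def P(c,X,Y,z):
    x0,y0=[(150,140),(345,130)][c]; return ray("top",x0+(X+.5)/4-.5,y0+(Y+.5)/4-.5,z)[:2]
def seg(n,a,b):
    d=b-a; print(n,"mid",((a+b)/2).round(4),"len",np.linalg.norm(d).round(4),"ang",np.arctan2(d[1],d[0]).round(3))
seg("dish h",P(0,37,147,.012),P(0,178,147,.012)); seg("dish v",P(0,107,79,.012),P(0,107,214,.012))
def quad(n,c,z,pts):
    q=[P(c,*p,z) for p in pts]; print(n,"c",np.mean(q,0).round(4),"sides",[np.linalg.norm(q[i]-q[i-1]).round(4) for i in range(4)],
      "ang",[np.arctan2(*(q[i]-q[i-1])[::-1]).round(3) for i in range(4)])
quad("head",0,.042,[(365,72),(433,76),(424,182),(350,174)])
quad("dock",1,.012,[(376,70),(488,80),(483,219),(368,211)])
quad("penrest",0,.005,[(604,78),(674,38),(744,160),(674,199)])
seg("pen",P(0,743,344,.01),P(0,611,502,.01))
seg("flash",P(1,242,74,.017),P(1,88,222,.017))
seg("clip seats",P(1,480,365,.02),P(1,557,488,.02))
seg("clip screws",P(1,533,411,.006),P(1,497,432,.006))
seg("clip plate edge",P(1,425,362,.006),P(1,520,522,.006))
seg("lantern dome",P(1,192,444,.045),P(1,279,444,.045))
seg("lantern base",P(1,165,448,.017),P(1,279,444,.034))
print("tea",P(0,20,455,.01))
E
```

```text
dish h mid [0.6121 0.3305] len 0.083 ang -1.61
dish v mid [0.6129 0.3308] len 0.0834 ang -3.087
head c [0.6087 0.1568] sides [np.float64(0.0611), np.float64(0.0392), np.float64(0.0632), np.float64(0.0422)] ang [np.float64(-0.125), np.float64(-1.672), np.float64(3.064), np.float64(1.421)]
dock c [ 0.6134 -0.3188] sides [np.float64(0.0886), np.float64(0.0666), np.float64(0.0871), np.float64(0.0668)] ang [np.float64(-0.166), np.float64(-1.706), np.float64(2.978), np.float64(1.459)]
penrest c [ 0.6195 -0.0027] sides [np.float64(0.0862), np.float64(0.049), np.float64(0.0873), np.float64(0.0477)] ang [np.float64(0.472), np.float64(-1.062), np.float64(-2.685), np.float64(2.057)]
pen mid [0.438  0.0015] len 0.1158 ang 2.408
flash mid [ 0.616  -0.1626] len 0.1313 ang 2.304
clip seats mid [ 0.4437 -0.3454] len 0.078 ang -2.697
clip screws mid [ 0.4481 -0.3499] len 0.0247 ang 2.04
clip plate edge mid [ 0.4379 -0.324 ] len 0.1018 ang -2.716
lantern dome mid [ 0.4365 -0.1812] len 0.047 ang -1.609
lantern base mid [ 0.4381 -0.1778] len 0.0595 ang -1.609
tea [0.43361113 0.37049007]
```

```bash
python3 -c "
from h import *
go(.57,-.24,.24,-np.pi/2)"
```

```text
pos [ 0.3041 -0.6019  0.1913] move [ 0.4005 -0.2032 -0.0484] turn 0.468 (q7 -0.08) tilt [-0.001  0.001 -1.   ] w 1.0 g 0.0 F [ 0.4 -0.5  0.3] t 0.1
```

Careful with the scale: shifts go in shares of 0.25 m and turns go in shares of pi/2 rad. That gives: 0.04 m / 0.25 = 0.16, -0.02 m / 0.25 = -0.08, 0.12 rad / 1.5708 = 0.0764.

```bash
echo '{"offsets": [[0.16, -0.08, -0.02, 0, 1], [0.16, -0.08, -0.02, 0, 1], [0.16, -0.08, -0.02, 0, 1], [0.16, -0.08, -0.02, 0, 1], [0.16, -0.08, -0.02, 0, 1], [0.16, -0.08, -0.02, 0, 1], [0.16, -0.08, -0.02, 0, 1], [0.16, -0.08, -0.02, 0, 1], [0.16, -0.08, -0.02, 0, 1], [0.16, -0.08, -0.02, 0, 1], [0, 0, 0, 0.0764, 1], [0, 0, 0, 0.0764, 1], [0, 0, 0, 0.0764, 1], [0, 0, 0, 0.07, 1], [0, 0, 0, 0, 1], [0, 0, 0, 0, 1]]}' > m.json && python3 nudge.py m.json 120
python3 - <<'E'
from h import *
import cv2,pickle
go(.57,-.24,.24,-np.pi/2)
o=bot.get_obs(); im=viewer.read_camera("wrist"); cv2.imwrite("pics/w1.png",im); pickle.dump(o,open("w1.pkl","wb"))
cv2.imwrite("pics/w1b.png",cv2.convertScaleAbs(im,alpha=1.4))
E
```

```text
t: 1.7
eef_pos: [0.571, -0.2435, 0.2419]
tool_rot: [-0.0, 1.0, 0.0, -0.0]
contact_force: [-0.0, 0.7, -0.8]
gripper_width: 0.999
grasp_force: 0.0
pos [ 0.571  -0.2435  0.2419] move [-0.001  -0.0035  0.0019] turn 0.001 (q7 -1.28) tilt [-0.001  0.    -1.   ] w 0.999 g 0.0 F [-0.   0.7 -0.8] t 1.7
```

View pics/w1b.png

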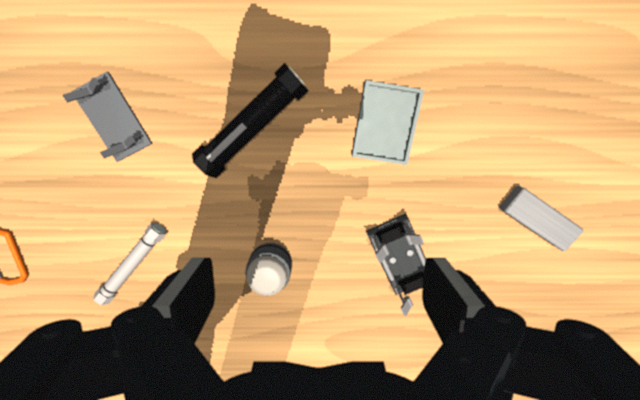

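```bash
cat > m.py <<'E'
from h import *
import pickle
def load(n):
    o=pickle.load(open(n,"rb")); return lambda u,v,z: ray("wrist",u,v,z,o)[:2]
def seg(n,a,b):
    d=b-a; print(n,"mid",((a+b)/2).round(4),"len",np.linalg.norm(d).round(4),"ang",np.arctan2(d[1],d[0]).round(3))
def quad(n,q):
    print(n,"c",np.mean(q,0).round(4),"sides",[np.linalg.norm(q[i]-q[i-1]).round(4) for i in range(4)],
      "ang",[np.arctan2(*(q[i]-q[i-1])[::-1]).round(3) for i in range(4)])
E
python3 - <<'E'
from m import *
W=load("w1.pkl")
quad("dock",[W(*p,.012) for p in [(365,80),(423,88),(408,163),(353,155)]])
seg("flash",W(290,76,.017),W(206,162,.017))
seg("clip",W(410,253,.006),W(392,261,.006))
seg("pen",W(156,230,.01),W(102,297,.01))
quad("penrest",[W(*p,.005) for p in [(77,98),(108,73),(151,144),(121,160)]])
seg("lantern",W(248,275,.043),W(291,275,.043))
E
python3 -c "
from h import *
go(.616,-.164,.12,2.304-np.pi/2)"
```

```text
dock c [ 0.617 -0.322] sides [np.float64(0.0842), np.float64(0.0656), np.float64(0.0852), np.float64(0.066)] ang [np.float64(-0.13), np.float64(-1.699), np.float64(3.015), np.float64(1.428)]
flash mid [ 0.6195 -0.1621] len 0.1378 ang 2.33
clip mid [ 0.4465 -0.3505] len 0.0252 ang 2.036
pen mid [0.4374 0.0018] len 0.1263 ang 2.42
penrest c [ 0.6194 -0.0064] sides [np.float64(0.0815), np.float64(0.0481), np.float64(0.0879), np.float64(0.0429)] ang [np.float64(0.506), np.float64(-0.975), np.float64(-2.693), np.float64(2.033)]
lantern mid [ 0.44   -0.1849] len 0.0515 ang -1.569
pos [ 0.5711 -0.2435  0.242 ] move [ 0.045  -0.0795  0.122 ] turn 0.838 (q7 -1.28) tilt [-0.  0. -1.] w 1.001 g 0.0 F [-0.2  0.  -0.1] t 1.75
```

Converted, -0.04 m / 0.25 = -0.16, 0.024 m / 0.25 = 0.096, 0.14 rad / 1.5708 = 0.0891.

```bash
echo '{"offsets": [[0.096, -0.16, 0.16, 0, 1], [0.092, -0.16, 0.16, 0, 1], [0, 0, 0.16, 0.0891, 1], [0, 0, 0, 0.0891, 1], [0, 0, 0, 0.0891, 1], [0, 0, 0, 0.0891, 1], [0, 0, 0, 0.0891, 1], [0, 0, 0, 0.0828, 1], [0, 0, 0, 0, 1], [0, 0, 0, 0, 1]]}' > m.json && python3 nudge.py m.json
python3 - <<'E'
from h import *
import cv2,pickle
go(.618,-.1625,.003,.745)
o=bot.get_obs(); im=viewer.read_camera("wrist"); pickle.dump(o,open("w2.pkl","wb"))
cv2.imwrite("pics/w2.png",cv2.convertScaleAbs(im,alpha=1.6))
E
```

```text
t: 2.75
eef_pos: [0.6098, -0.1783, 0.1368]
tool_rot: [0.0, 0.916, -0.402, -0.0]
contact_force: [0.3, 0.2, -0.2]
gripper_width: 0.998
grasp_force: 0.0
pos [ 0.6098 -0.1783  0.1368] move [-0.0061 -0.0168  0.1338] turn -0.002 (q7 -2.16) tilt [-0. -0. -1.] w 0.998 g 0.0 F [ 0.3  0.2 -0.2] t 2.75
```

View pics/w2.png

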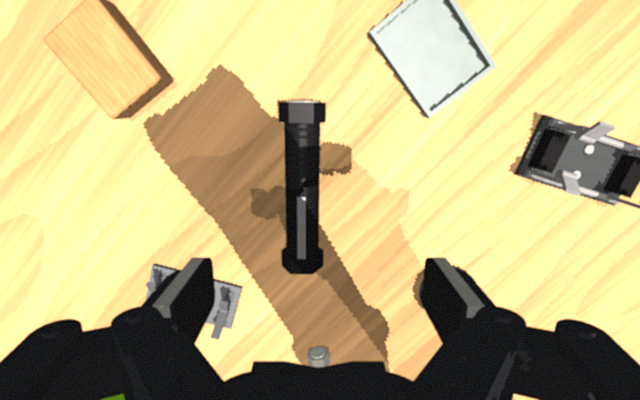

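```bash
python3 - <<'E'
from m import *
W=load("w2.pkl")
seg("flash",W(302,103,.022),W(302,270,.015))
seg("clip",W(589,150,.006),W(577,174,.006))
quad("dock",[W(*p,.012) for p in [(369,35),(446,-15),(493,66),(430,115)]])
E
```

```text
flash mid [ 0.6146 -0.1617] len 0.1532 ang 2.3
clip mid [ 0.4465 -0.3509] len 0.0226 ang 2.032
dock c [ 0.6135 -0.321 ] sides [np.float64(0.0826), np.float64(0.0681), np.float64(0.0735), np.float64(0.062)] ang [np.float64(-0.11), np.float64(-1.85), np.float64(2.961), np.float64(1.424)]
```

Converted, 0.03 m / 0.25 = 0.12, 0.01 m / 0.25 = 0.04, 0.01 rad / 1.5708 = 0.0064.

```bash
echo '{"offsets": [[-0.032, -0.06, 0.08, 0.0064, 1], [0, 0, 0.12, 0, 1], [0, 0, 0.12, 0, 1], [0, 0, 0.08, 0, 1], [0, 0, 0.08, 0, 1], [0, 0, 0.04, 0, 1], [0, 0, 0, 0, 1], [0, 0, 0, 0, 1]]}' > m.json && python3 nudge.py m.json
python3 -c "
from h import *
go(.6155,-.162,.003,.735)"
```

```text
t: 3.6
eef_pos: [0.616, -0.1626, 0.0076]
tool_rot: [-0.0, 0.913, -0.408, 0.0]
contact_force: [1.1, -0.0, -0.5]
gripper_width: 1.004
grasp_force: 0.0
pos [ 0.616  -0.1626  0.0076] move [-0.0008 -0.0001  0.0046] turn -0.006 (q7 -2.19) tilt [ 0.001 -0.    -1.   ] w 1.004 g 0.0 F [ 1.1 -0.  -0.5] t 3.6
```

Converted, 0.003 m / 0.25 = 0.012.

```bash
echo '{"offsets": [[0, 0, 0.012, 0, 0.5], [0, 0, 0, 0, 0], [0, 0, 0, 0, 0], [0, 0, 0, 0, 0], [0, 0, 0, 0, 0], [0, 0, 0, 0, 0], [0, 0, 0, 0, 0]]}' > m.json && python3 nudge.py m.json 120
python3 -c "
from h import *
go(.6155,-.162,.003,.735)"
```

```text
t: 4.3
eef_pos: [0.6155, -0.1624, 0.004]
tool_rot: [-0.0, 0.913, -0.409, 0.0]
contact_force: [0.4, 0.0, 0.4]
gripper_width: -0.002
grasp_force: 0.0
pos [ 0.6155 -0.1624  0.004 ] move [-0.0003 -0.0003  0.001 ] turn -0.006 (q7 -2.19) tilt [ 0. -0. -1.] w -0.002 g 0.0 F [0.4 0.  0.4] t 4.3
```

```bash
python3 - <<'E'
import cv2
from h import *
im=viewer.read_camera("wrist"); s=viewer.read_camera("top")
c=cv2.resize(s[100:250,300:520],None,fx=2.9,fy=2.9)
cv2.imwrite("pics/m3.png",cv2.convertScaleAbs(np.vstack([cv2.resize(im,(638,399))[150:],c[:340]]),alpha=1.4))
E
```

```text
(no output)
```

View pics/m3.png

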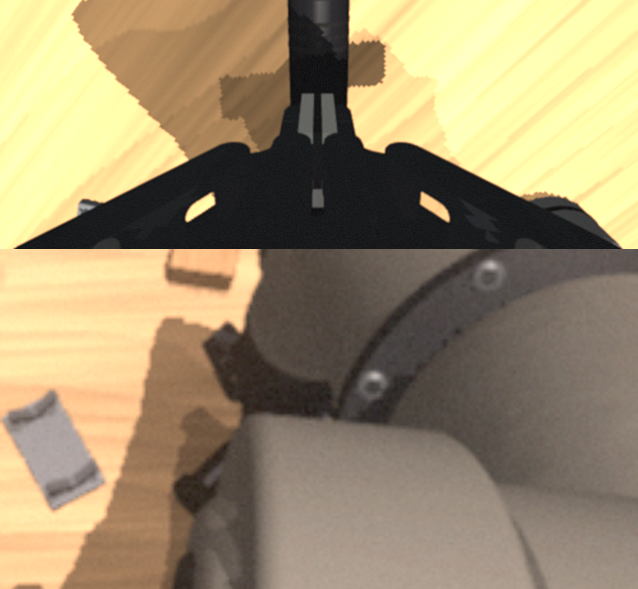

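```bash
python3 - <<'E'
import cv2
from h import *
im=viewer.read_camera("wrist"); s=viewer.read_camera("side")
a=cv2.resize(im[0:400,170:470],None,fx=1.33,fy=1.33)[:530]
b=cv2.resize(s[110:240,270:370],None,fx=4,fy=4)
b=b[:a.shape[0]]; h=min(a.shape[0],b.shape[0])
g=(np.hstack([a[:h],b[:h]])/255.)**.45*255
print(g.shape); cv2.imwrite("pics/m4.png",g.astype(np.uint8))
go(0,0,0)
E
```

```text
(520, 799, 3)
pos [ 0.6154 -0.1624  0.0039] move [-0.5309  0.3511  0.0039] tilt [-0.  0. -1.] w 0.003 g 0.0 F [0.5 0.8 0.4] t 4.5
```

View pics/m4.png

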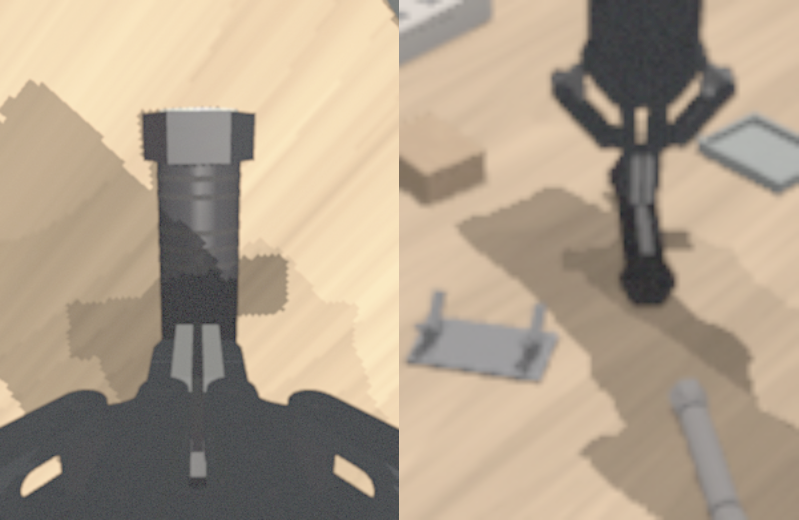

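The fingers shut above the barrel: in both views the tips stand well behind the stated TCP (~35 mm). I'll gauge the offset by touching the barrel top (z = 0.032) gently.

Converted, 0.0015 m / 0.25 = 0.006.

```bash
for i in 1 2 3; do echo '{"offsets": [[0, 0, 0.006, 0, 0], [0, 0, 0, 0, 0]]}' > m.json && python3 nudge.py m.json | egrep -A0 'eef|contact'; done
```

```text
eef_pos: [0.6153, -0.1624, 0.0021]
--
contact_force: [0.3, 0.4, 0.5]
eef_pos: [0.6153, -0.1623, 0.0007]
--
contact_force: [0.3, 0.2, 1.0]
eef_pos: [0.6153, -0.1624, -0.0008]
--
contact_force: [-0.3, 0.7, -0.3]
```

Converted, 0.0015 m / 0.25 = 0.006.

```bash
for i in 1 2 3 4 5; do echo '{"offsets": [[0, 0, 0.006, 0, 0], [0, 0, 0, 0, 0]]}' > m.json && python3 nudge.py m.json | egrep -A0 'eef|contact'|tr '\n' ' '; done
```

```text
eef_pos: [0.6153, -0.1624, -0.0023] -- contact_force: [-0.1, -0.3, -0.4] eef_pos: [0.6153, -0.1624, -0.0038] -- contact_force: [1.0, -0.9, 0.0] eef_pos: [0.6153, -0.1623, -0.0053] -- contact_force: [-0.1, -0.8, 0.6] eef_pos: [0.6153, -0.1624, -0.0068] -- contact_force: [-0.4, 0.6, 0.4] eef_pos: [0.6156, -0.1623, -0.0071] -- contact_force: [-3.5, 0.6, 9.1]
```

Converted, 0.015 m / 0.25 = 0.06, -0.01 m / 0.25 = -0.04.

```bash
echo '{"offsets": [[0, 0, -0.04, 0, 1], [0, 0, 0, 0, 1], [0, 0, 0, 0, 1], [0, 0, 0, 0, 1], [0, 0, 0, 0, 1], [0, 0, 0, 0, 1], [0, 0, 0, 0, 1], [0, 0, 0.06, 0, 1], [0, 0, 0.06, 0, 1], [0, 0, 0.04, 0, 1], [0, 0, 0, 0, 1]]}' > m.json && python3 nudge.py m.json | egrep 'eef|cont|wid'

```

```text
eef_pos: [0.6134, -0.1619, -0.0408]
contact_force: [0.0, 0.7, 0.3]
gripper_width: 1.002
```

Converted, -0.004 m / 0.25 = -0.016.

```bash
echo '{"offsets": [[0, 0, -0.016, 0, 1], [0, 0, 0, 0, 0], [0, 0, 0, 0, 0], [0, 0, 0, 0, 0], [0, 0, 0, 0, 0], [0, 0, 0, 0, 0], [0, 0, 0, 0, 0]]}' > m.json && python3 nudge.py m.json 100 | egrep 'eef|cont|wid|gras'

```

```text
eef_pos: [0.6158, -0.1624, -0.0333]
contact_force: [-0.9, 0.7, 6.3]
gripper_width: 0.317
grasp_force: 98.1
```

Converted, 0.004 m / 0.25 = 0.016.

```bash
echo '{"offsets": [[0, 0, 0, 0, 1], [0, 0, 0, 0, 1], [0, 0, 0, 0, 1], [0, 0, 0, 0, 1], [0, 0, 0, 0, 1], [0, 0, 0.016, 0, 1], [0, 0, 0, 0, 1]]}' > m.json && python3 nudge.py m.json 40 | egrep 'eef|cont|wid|gras'

```

```text
eef_pos: [0.615, -0.1622, -0.0388]
contact_force: [-0.7, 0.5, 0.1]
gripper_width: 1.0
grasp_force: 0.0
```

Converted, 0.004 m / 0.25 = 0.016.

```bash
echo '{"offsets": [[0, 0, 0.016, 0, 1], [0, 0, 0, 0, 0], [0, 0, 0, 0, 0], [0, 0, 0, 0, 0], [0, 0, 0, 0, 0], [0, 0, 0, 0, 0], [0, 0, 0, 0, 0]]}' > m.json && python3 nudge.py m.json 40 | egrep 'eef|cont|wid|gras'

```

```text
eef_pos: [0.6172, -0.1637, -0.0393]
contact_force: [-4.1, -0.6, 17.4]
gripper_width: 0.337
grasp_force: 45.2
```

Converted, -0.03 m / 0.25 = -0.12, -0.01 m / 0.25 = -0.04.

```bash
echo '{"offsets": [[0, 0, -0.016, 0, 0], [0, 0, 0, 0, 0], [0, 0, -0.04, 0, 0], [0, 0, -0.04, 0, 0], [0, 0, -0.12, 0, 0], [0, 0, -0.12, 0, 0], [0, 0, 0, 0, 0]]}' > m.json && python3 nudge.py m.json 100 | egrep 'eef|cont|wid|gras'
python3 - <<'E'
import cv2
from h import *
im=viewer.read_camera("wrist"); s=viewer.read_camera("side")
a=cv2.resize(im[0:400,170:470],None,fx=1.33,fy=1.33)[:530]
b=cv2.resize(s[110:240,270:370],None,fx=4,fy=4)
b=b[:a.shape[0]]; h=min(a.shape[0],b.shape[0])
g=(np.hstack([a[:h],b[:h]])/255.)**.45*255
cv2.imwrite("pics/m5.png",g.astype(np.uint8))
go(.447,-.3507,.07,2.038)
E
```

```text
eef_pos: [0.619, -0.1633, 0.0469]
contact_force: [-0.1, 0.2, -1.0]
gripper_width: 0.321
grasp_force: 98.6
pos [ 0.616  -0.1624  0.043 ] move [ 0.028   0.2514 -0.0273] turn -1.309 (q7 -2.19) tilt [ 0.002 -0.    -1.   ] w 0.32 g 98.6 F [-0.3 -0.3 -2.5] t 10.1
```

View pics/m5.png

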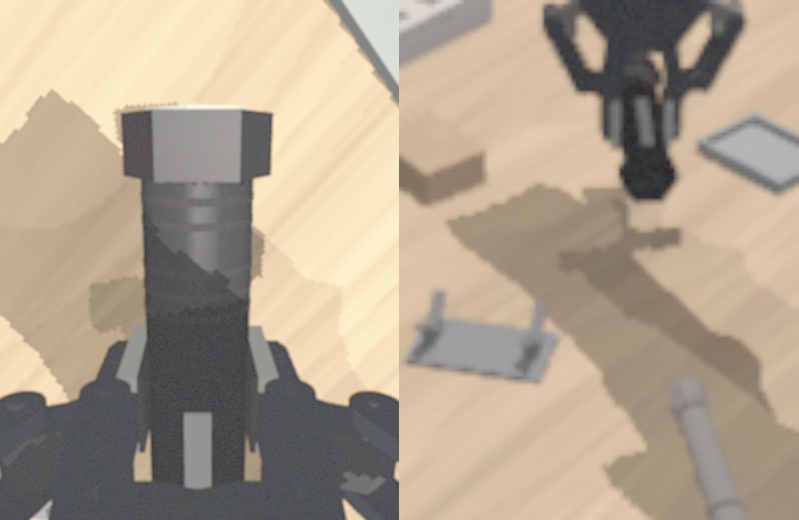

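Converted, 0.031 m / 0.25 = 0.124, -0.006 m / 0.25 = -0.024, -0.13 rad / 1.5708 = -0.0828.

```bash
echo '{"offsets": [[0.014, 0.124, -0.024, 0, 0], [0.014, 0.124, -0.024, 0, 0], [0.014, 0.124, -0.024, 0, 0], [0.014, 0.124, -0.024, 0, 0], [0.014, 0.124, -0.024, 0, 0], [0.014, 0.124, 0, 0, 0], [0.014, 0.124, 0, 0, 0], [0.014, 0.124, 0, 0, 0], [0, 0, 0, -0.0828, 0], [0, 0, 0, -0.0828, 0], [0, 0, 0, -0.0828, 0], [0, 0, 0, -0.0828, 0], [0, 0, 0, -0.0828, 0], [0, 0, 0, -0.0828, 0], [0, 0, 0, -0.0828, 0], [0, 0, 0, -0.0828, 0], [0, 0, 0, -0.0828, 0], [0, 0, 0, -0.0828, 0]]}' > m.json && python3 nudge.py m.json 100 | egrep 'eef|cont|wid|gras'
python3 - <<'E'
from h import *
import cv2,pickle
go(.447,-.3507,.03,2.038)
o=bot.get_obs(); im=viewer.read_camera("wrist"); pickle.dump(o,open("w3.pkl","wb"))
cv2.imwrite("pics/w3.png",((im/255.)**.5*255).astype(np.uint8))
E
```

```text
eef_pos: [0.448, -0.3477, 0.0706]
contact_force: [0.9, -0.6, -1.1]
gripper_width: 0.322
grasp_force: 98.6
pos [ 0.448  -0.3477  0.0706] move [-0.0022  0.0024  0.0406] turn -0.004 (q7 -0.66) tilt [-0.002  0.002 -1.   ] w 0.322 g 98.6 F [ 0.9 -0.6 -1.1] t 11.9
```

View pics/w3.png

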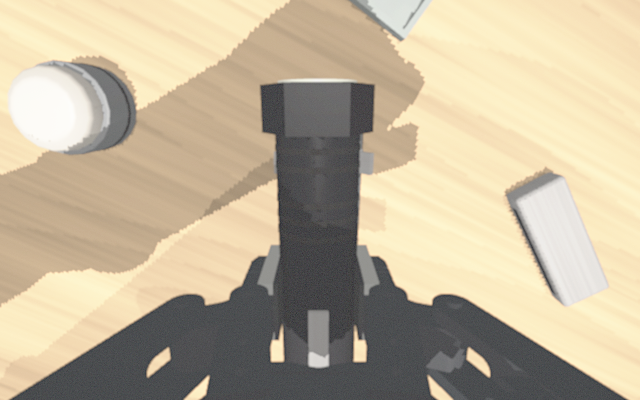

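Converted, 0.02 m / 0.25 = 0.08, 0.0025 m / 0.25 = 0.01.

```bash
echo '{"offsets": [[-0.004, 0.01, 0.08, 0, 0], [0, 0, 0.08, 0, 0], [0, 0, 0.04, 0, 0], [0, 0, 0, 0, 0], [0, 0, 0.016, 0, 0], [0, 0, 0.016, 0, 0], [0, 0, 0.016, 0, 0], [0, 0, 0, 0, 0]]}' > m.json && python3 nudge.py m.json 120 | egrep 'eef|cont|wid|gras'; python3 -c "
from h import *
go(.447,-.3507,-.02,2.038)"
echo '{"offsets": [[0, 0, 0.016, 0, 0], [0, 0, 0.016, 0, 0], [0, 0, 0.016, 0, 0], [0, 0, 0, 0, 0]]}' > m.json && python3 nudge.py m.json 120 | egrep 'eef|cont|wid|gras'
```

```text
eef_pos: [0.4492, -0.351, 0.0097]
contact_force: [0.7, 0.6, -1.0]
gripper_width: 0.319
grasp_force: 118.8
pos [ 0.4492 -0.351   0.0097] move [-0.0018 -0.0012  0.0297] turn -0.010 (q7 -0.69) tilt [-0.  0. -1.] w 0.319 g 118.8 F [ 0.7  0.6 -1. ] t 12.75
eef_pos: [0.4496, -0.3506, -0.0019]
contact_force: [0.6, 1.7, 2.2]
gripper_width: 0.316
grasp_force: 120.2
```

Careful with the scale: shifts go in shares of 0.25 m and turns go in shares of pi/2 rad. That gives: 0.004 m / 0.25 = 0.016.

```bash
echo '{"offsets": [[0, 0, 0.016, 0, 0], [0, 0, 0.016, 0, 0], [0, 0, 0, 0, 0]]}' > m.json && python3 nudge.py m.json 120 | egrep 'eef|cont|wid|gras'; echo '{"offsets": [[0, 0, 0.016, 0, 0], [0, 0, 0.012, 0, 0], [0, 0, 0, 0, 0]]}' > m.json && python3 nudge.py m.json 120 | egrep 'eef|cont|wid|gras'
```

```text
eef_pos: [0.4494, -0.3504, -0.0104]
contact_force: [0.6, 1.9, -2.0]
gripper_width: 0.316
grasp_force: 119.9
eef_pos: [0.4487, -0.3505, -0.0181]
contact_force: [0.9, 1.7, -5.7]
gripper_width: 0.314
grasp_force: 119.2
```

```bash
for i in 1 2 3; do echo '{"offsets": [[0, 0, 0.006, 0, 0], [0, 0, 0, 0, 0]]}' > m.json && python3 nudge.py m.json 120 | egrep 'eef|cont'|tr '\n' ' '; done
```

```text
eef_pos: [0.4485, -0.3505, -0.0192] contact_force: [-1.7, 3.0, -3.7] eef_pos: [0.4492, -0.3512, -0.02] contact_force: [-3.2, 1.8, -1.1] eef_pos: [0.4497, -0.3518, -0.0202] contact_force: [-4.4, 3.3, 11.4]
```

Converted, -0.04 m / 0.25 = -0.16, -0.03 m / 0.25 = -0.12.

```bash
echo '{"offsets": [[0, 0, -0.004, 0, 1], [0, 0, 0, 0, 1], [0, 0, 0, 0, 1], [0, 0, 0, 0, 1], [0, 0, 0, 0, 1], [0, 0, 0, 0, 1], [0, 0, -0.12, 0, 1], [0, 0, -0.16, 0, 1], [0, 0, -0.16, 0, 1], [0, 0, -0.16, 0, 1], [0, 0, 0, 0, 1]]}' > m.json && python3 nudge.py m.json 40 | egrep 'eef|cont|wid|gras'; python3 - <<'E'
from h import *
import cv2,pickle
o=bot.get_obs(); im=viewer.read_camera("wrist"); pickle.dump(o,open("w4.pkl","wb"))
cv2.imwrite("pics/w4.png",((im/255.)**.5*255).astype(np.uint8))
go(.438,-.183,.08)
E
```

```text
eef_pos: [0.4527, -0.3533, 0.1352]
contact_force: [1.4, -0.1, -0.1]
gripper_width: 0.994
grasp_force: 0.0
pos [ 0.4512 -0.3524  0.1324] move [ 0.0629 -0.158   0.0517] tilt [ 0.005 -0.004 -1.   ] w 0.998 g 0.0 F [0.2 0.4 0.1] t 15.5
```

View pics/w4.png

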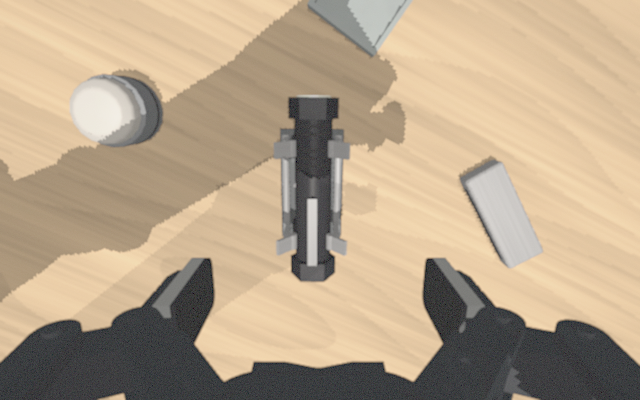

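```bash
python3 - <<'E'
from m import *
W=load("w4.pkl"); seg("dome",W(71,110,.04),W(136,110,.04)); seg("domev",W(103,77,.04),W(103,146,.04)); print(W(161,105,.01))
go(.438,-.183,.06)
E
```

```text
dome mid [ 0.438  -0.1792] len 0.0492 ang -1.113
domev mid [ 0.4361 -0.1794] len 0.0517 ang -2.845
[ 0.45505946 -0.2058355 ]
pos [ 0.4512 -0.3524  0.1324] move [ 0.0628 -0.1581  0.0717] tilt [ 0.005 -0.004 -1.   ] w 0.998 g 0.0 F [0.2 0.4 0.1] t 15.5
```

Converted, -0.032 m / 0.25 = -0.128, 0.03 m / 0.25 = 0.12.

```bash
echo '{"offsets": [[0.052, -0.128, 0, 0, 1], [0.052, -0.128, 0, 0, 1], [0.052, -0.128, 0, 0, 1], [0.048, -0.128, 0, 0, 1], [0.048, -0.128, 0, 0, 1], [0, 0, 0.12, 0, 1], [0, 0, 0.12, 0, 1], [0, 0, 0.08, 0, 1], [0, 0, 0, 0, 1], [0, 0, 0, 0, 1]]}' > m.json && python3 nudge.py m.json 30 | egrep 'eef|cont|wid|gras'; python3 - <<'E'
from h import *
go(.4375,-.181,-.027)
E
```

```text
eef_pos: [0.4344, -0.1794, 0.0489]
contact_force: [0.8, -0.1, 0.9]
gripper_width: 1.002
grasp_force: 0.0
pos [ 0.4344 -0.1794  0.0489] move [0.0022 0.0029 0.0759] tilt [-0.002  0.001 -1.   ] w 1.002 g 0.0 F [ 0.8 -0.1  0.9] t 16.5
```

Converted, 0.02 m / 0.25 = 0.08, 0.012 m / 0.25 = 0.048.

```bash
echo '{"offsets": [[0.008, 0.012, 0.08, 0, 1], [0, 0, 0.08, 0, 1], [0, 0, 0.08, 0, 1], [0, 0, 0.048, 0, 1], [0, 0, 0, 0, 1], [0, 0, 0, 0, 1], [0, 0, 0, 0, 0], [0, 0, 0, 0, 0], [0, 0, 0, 0, 0], [0, 0, 0, 0, 0], [0, 0, 0, 0, 0]]}' > m.json && python3 nudge.py m.json 40 | egrep 'eef|cont|wid|gras'; python3 - <<'E'
from h import *
go(.6125,.3307,.05)
E
```

```text
eef_pos: [0.4388, -0.1818, -0.0214]
contact_force: [-2.6, 0.3, 10.7]
gripper_width: 0.63
grasp_force: 40.3
pos [ 0.4388 -0.1818 -0.0214] move [ 0.3824 -0.3829 -0.0715] tilt [ 0.001 -0.001 -1.   ] w 0.63 g 40.3 F [-2.6  0.3 10.7] t 17.6
```

Converted, -0.04 m / 0.25 = -0.16, -0.03 m / 0.25 = -0.12.

```bash
echo '{"offsets": [[0, 0, -0.08, 0, 0], [0, 0, -0.16, 0, 0], [0, 0, -0.16, 0, 0], [0.1, -0.1, 0, 0, 0], [0.108, -0.108, 0, 0, 0], [0.12, -0.12, 0, 0, 0], [0.12, -0.12, 0, 0, 0], [0.12, -0.12, 0, 0, 0], [0.12, -0.12, 0, 0, 0], [0.12, -0.12, 0, 0, 0], [0.12, -0.12, 0, 0, 0], [0.12, -0.12, 0, 0, 0], [0.12, -0.12, 0, 0, 0], [0.12, -0.12, 0, 0, 0], [0.12, -0.12, 0, 0, 0], [0.08, -0.08, 0, 0, 0], [0.04, -0.04, 0, 0, 0], [0, 0, 0, 0, 0], [0, 0, 0, 0, 0]]}' > m.json && python3 nudge.py m.json 60 | egrep 'eef|cont|wid|gras'; python3 - <<'E'
from h import *
import cv2,pickle
go(.6125,.3307,-.017)
o=bot.get_obs(); im=viewer.read_camera("wrist"); pickle.dump(o,open("w5.pkl","wb"))
cv2.imwrite("pics/w5.png",((im/255.)**.5*255).astype(np.uint8))
E
```

```text
eef_pos: [0.6119, 0.3279, 0.0771]
contact_force: [1.0, -0.9, -0.2]
gripper_width: 0.622
grasp_force: 64.0
pos [0.6119 0.3279 0.0771] move [ 0.002  -0.0024  0.0941] tilt [-0.001 -0.002 -1.   ] w 0.622 g 64.0 F [ 1.  -0.9 -0.2] t 19.5
```

Converted, 0.03 m / 0.25 = 0.12, 0.02 m / 0.25 = 0.08.

```bash
echo '{"offsets": [[0.008, -0.008, 0.12, 0, 0], [0, 0, 0.12, 0, 0], [0, 0, 0.08, 0, 0], [0, 0, 0.024, 0, 0], [0, 0, 0, 0, 0], [0, 0, 0, 0, 0]]}' > m.json && python3 nudge.py m.json | egrep 'eef|cont|wid|gras';for i in 1 2 3; do echo '{"offsets": [[0, 0, 0.008, 0, 0], [0, 0, 0, 0, 0]]}' > m.json && python3 nudge.py m.json | egrep 'eef|cont'|tr '\n' ' '; done
```

```text
eef_pos: [0.6139, 0.3323, -0.0072]
contact_force: [-0.2, 0.2, -0.9]
gripper_width: 0.623
grasp_force: 64.0
eef_pos: [0.6135, 0.3328, -0.0096] contact_force: [0.1, 0.5, -0.7] eef_pos: [0.6129, 0.3326, -0.0126] contact_force: [-0.5, 0.1, -1.1] eef_pos: [0.6127, 0.3326, -0.0149] contact_force: [-0.0, -0.2, -0.9]
```

Converted, 0.0015 m / 0.25 = 0.006.

```bash
for i in 1 2; do echo '{"offsets": [[0, 0, 0.006, 0, 0], [0, 0, 0, 0, 0]]}' > m.json && python3 nudge.py m.json | egrep 'eef|cont'|tr '\n' ' '; done
```

```text
eef_pos: [0.6128, 0.3325, -0.0164] contact_force: [-0.0, -0.2, -0.3] eef_pos: [0.613, 0.3327, -0.0169] contact_force: [-2.0, -1.6, 4.6]
```

Converted, -0.04 m / 0.25 = -0.16, -0.03 m / 0.25 = -0.12.

```bash
echo '{"offsets": [[0, 0, -0.002, 0, 1], [0, 0, 0, 0, 1], [0, 0, 0, 0, 1], [0, 0, 0, 0, 1], [0, 0, 0, 0, 1], [0, 0, -0.08, 0, 1], [0, 0, -0.16, 0, 1], [0, 0, -0.16, 0, 1], [0, 0, -0.12, 0, 1], [0, 0, 0, 0, 1]]}' > m.json && python3 nudge.py m.json | egrep 'eef|cont|wid|gras'; python3 - <<'E'
from h import *
go(.6087,.1568,.1,1.46)
E
```

```text
eef_pos: [0.6159, 0.3348, 0.1187]
contact_force: [0.5, 0.5, 0.5]
gripper_width: 0.999
grasp_force: 0.0
pos [0.6159 0.3348 0.1187] move [-0.0852  0.1565  0.0177] turn 0.568 (q7 -1.88) tilt [ 0.008  0.005 -1.   ] w 0.999 g 0.0 F [0.5 0.5 0.5] t 22.15
```

Converted, 0.031 m / 0.25 = 0.124, -0.017 m / 0.25 = -0.068, 0.15 rad / 1.5708 = 0.0955.

```bash
echo '{"offsets": [[-0.068, 0.124, 0, 0, 1], [-0.068, 0.124, 0, 0, 1], [-0.068, 0.124, 0, 0, 1], [-0.068, 0.124, 0, 0, 1], [-0.068, 0.124, 0, 0, 1], [0, 0, 0, 0.0891, 1], [0, 0, 0, 0.0891, 1], [0, 0, 0, 0.0891, 1], [0, 0, 0, 0.0955, 1], [0, 0, 0, 0, 1], [0, 0, 0, 0, 1]]}' > m.json && python3 nudge.py m.json | egrep 'eef|cont|wid|gras'; python3 - <<'E'
from h import *
import cv2,pickle
o=bot.get_obs(); im=viewer.read_camera("wrist"); pickle.dump(o,open("w6.pkl","wb"))
cv2.imwrite("pics/w6.png",((im/255.)**.5*255).astype(np.uint8))
go(.6087,.1568,-.017,1.46)
E
```

```text
eef_pos: [0.6048, 0.156, 0.1124]
contact_force: [-0.0, -0.8, 0.1]
gripper_width: 0.997
grasp_force: 0.0
pos [0.6049 0.156  0.1125] move [ 0.0037 -0.0012  0.1295] turn 0.002 (q7 -2.14) tilt [-0.001 -0.    -1.   ] w 0.996 g 0.0 F [ 1.   1.  -0.3] t 23.3
```

View pics/w6.png

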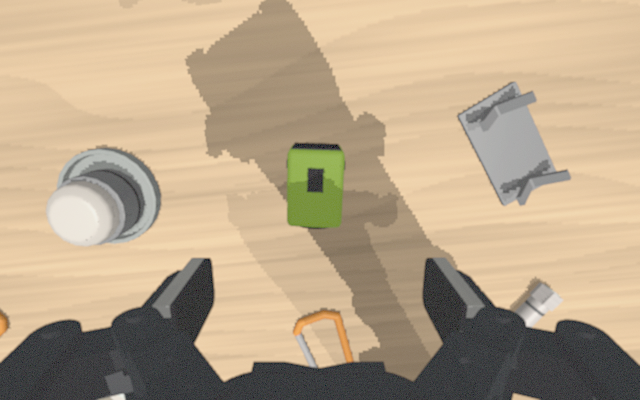

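```bash
python3 - <<'E'
from m import *
W=load("w6.pkl")
quad("head",[W(*p,.042) for p in [(289,150),(344,150),(343,227),(288,227)]])
quad("penrest",[W(*p,.005) for p in [(458,115),(515,82),(556,177),(505,206)]])
seg("dish",W(57,196,.012),W(160,196,.012)); seg("dishv",W(108,148,.012),W(108,243,.012))
seg("lant",W(47,213,.04),W(115,213,.04))
go(.6087,.1568,-.017,1.46)
E
```

```text
head c [0.6115 0.1574] sides [np.float64(0.0587), np.float64(0.0395), np.float64(0.0587), np.float64(0.042)] ang [np.float64(-0.143), np.float64(-1.678), np.float64(3.041), np.float64(1.463)]
penrest c [ 0.6213 -0.0028] sides [np.float64(0.0904), np.float64(0.0488), np.float64(0.0886), np.float64(0.0467)] ang [np.float64(0.462), np.float64(-1.138), np.float64(-2.702), np.float64(2.039)]
dish mid [0.6172 0.3306] len 0.0857 ang -1.678
dishv mid [0.6161 0.3313] len 0.083 ang 2.872
lant mid [0.612 0.337] len 0.0517 ang -1.678
pos [0.6049 0.156  0.1125] move [ 0.0037 -0.0012  0.1295] turn 0.002 (q7 -2.14) tilt [-0.001 -0.    -1.   ] w 0.996 g 0.0 F [ 1.   1.  -0.3] t 23.3
```

Converted, 0.03 m / 0.25 = 0.12, 0.005 m / 0.25 = 0.02.

```bash
echo '{"offsets": [[0.02, -0.006, 0.12, 0, 1], [0, 0, 0.12, 0, 1], [0, 0, 0.12, 0, 1], [0, 0, 0.12, 0, 1], [0, 0, 0.028, 0, 1], [0, 0, 0, 0, 1], [0, 0, 0, 0, 0], [0, 0, 0, 0, 0], [0, 0, 0, 0, 0], [0, 0, 0, 0, 0], [0, 0, 0, 0, 0], [0, 0, 0, 0, 0]]}' > m.json && python3 nudge.py m.json 50| egrep 'eef|cont|wid|gras'; python3 - <<'E'
from h import *
go(.614,-.3205,.05,1.436)
E
```

```text
eef_pos: [0.6116, 0.1573, -0.0123]
contact_force: [-1.1, -1.0, 6.0]
gripper_width: 0.479
grasp_force: 51.5
pos [ 0.6116  0.1573 -0.0123] move [ 0.056   0.4745 -0.0627] turn 0.023 (q7 -2.19) tilt [ 0.003  0.001 -1.   ] w 0.479 g 51.5 F [-1.1 -1.   6. ] t 24.5
```

Converted, -0.04 m / 0.25 = -0.16, 0.034 m / 0.25 = 0.136, 0.02 rad / 1.5708 = 0.0127.

```bash
echo '{"offsets": [[0, 0, -0.08, 0, 0], [0, 0, -0.16, 0, 0], [0, 0, -0.12, 0, 0], [0.016, 0.12, 0, 0.0127, 0], [0.016, 0.136, 0, 0, 0], [0.016, 0.136, 0, 0, 0], [0.016, 0.136, 0, 0, 0], [0.016, 0.136, 0, 0, 0], [0.016, 0.136, 0, 0, 0], [0.016, 0.136, 0, 0, 0], [0.016, 0.136, 0, 0, 0], [0.016, 0.136, 0, 0, 0], [0.016, 0.136, 0, 0, 0], [0.016, 0.136, 0, 0, 0], [0.016, 0.136, 0, 0, 0], [0.016, 0.136, 0, 0, 0], [0.016, 0.136, 0, 0, 0], [0, 0, 0, 0, 0], [0, 0, 0, 0, 0]]}' > m.json && python3 nudge.py m.json 60 | egrep 'eef|cont|wid|gras'; python3 - <<'E'
from h import *
import cv2,pickle
go(.615,-.3205,-.008,1.436)
o=bot.get_obs(); im=viewer.read_camera("wrist"); pickle.dump(o,open("w7.pkl","wb"))
cv2.imwrite("pics/w7.png",((im/255.)**.5*255).astype(np.uint8))
E
```

```text
eef_pos: [0.6036, -0.3194, 0.0759]
contact_force: [-0.3, -0.0, -1.2]
gripper_width: 0.477
grasp_force: 61.9
pos [ 0.6036 -0.3194  0.0759] move [ 0.0115 -0.0005  0.0839] turn 0.000 (q7 -1.39) tilt [-0. -0. -1.] w 0.477 g 61.9 F [-0.3 -0.  -1.2] t 26.4
```

Converted, 0.03 m / 0.25 = 0.12, 0.02 m / 0.25 = 0.08.

```bash
echo '{"offsets": [[0.046, 0, 0.08, 0, 0], [0, 0, 0.12, 0, 0], [0, 0, 0.08, 0, 0], [0, 0, 0.032, 0, 0], [0, 0, 0, 0, 0], [0, 0, 0, 0, 0]]}' > m.json && python3 nudge.py m.json | egrep 'eef|cont|wid|gras';for i in 1 2 3; do echo '{"offsets": [[0, 0, 0.008, 0, 0], [0, 0, 0, 0, 0]]}' > m.json && python3 nudge.py m.json | egrep 'eef|cont'|tr '\n' ' '; done
```

```text
eef_pos: [0.6166, -0.3193, -0.001]
contact_force: [0.1, -0.2, 0.0]
gripper_width: 0.469
grasp_force: 62.0
eef_pos: [0.6162, -0.32, -0.0031] contact_force: [0.1, 0.1, -1.3] eef_pos: [0.6155, -0.3199, -0.006] contact_force: [0.5, 1.0, -2.3] eef_pos: [0.6157, -0.3199, -0.0081] contact_force: [-0.7, -0.1, -1.8]
```

Converted, 0.0015 m / 0.25 = 0.006.

```bash
for i in 1 2; do echo '{"offsets": [[0, 0, 0.006, 0, 0], [0, 0, 0, 0, 0]]}' > m.json && python3 nudge.py m.json | egrep 'eef|cont'|tr '\n' ' '; done
```

```text
eef_pos: [0.6156, -0.3199, -0.0083] contact_force: [-3.7, 1.0, 8.7] eef_pos: [0.6156, -0.3199, -0.0083] contact_force: [-7.5, 3.2, 19.1]
```

Converted, -0.04 m / 0.25 = -0.16, -0.03 m / 0.25 = -0.12.

```bash
echo '{"offsets": [[0, 0, -0.004, 0, 1], [0, 0, 0, 0, 1], [0, 0, 0, 0, 1], [0, 0, 0, 0, 1], [0, 0, 0, 0, 1], [0, 0, -0.08, 0, 1], [0, 0, -0.16, 0, 1], [0, 0, -0.16, 0, 1], [0, 0, -0.12, 0, 1], [0, 0, 0, 0, 1]]}' > m.json && python3 nudge.py m.json | egrep 'eef|cont|wid|gras'; python3 - <<'E'
from h import *
go(.438,.0017,.08,.844)
E
```

```text
eef_pos: [0.6189, -0.3212, 0.1255]
contact_force: [0.6, -0.6, 0.2]
gripper_width: 1.003
grasp_force: 0.0
pos [ 0.6189 -0.3212  0.1255] move [-0.2224 -0.2963  0.0428] turn 0.594 (q7 -1.39) tilt [ 0.008 -0.004 -1.   ] w 1.003 g 0.0 F [ 0.6 -0.6  0.2] t 29.05
```

Converted, -0.03 m / 0.25 = -0.12, -0.022 m / 0.25 = -0.088, 0.15 rad / 1.5708 = 0.0955.

```bash
echo '{"offsets": [[-0.088, -0.12, 0.012, 0, 1], [-0.088, -0.12, 0.012, 0, 1], [-0.088, -0.12, 0.012, 0, 1], [-0.088, -0.12, 0.012, 0, 1], [-0.088, -0.12, 0.012, 0, 1], [-0.088, -0.12, 0.012, 0, 1], [-0.088, -0.12, 0.012, 0, 1], [-0.088, -0.12, 0.012, 0, 1], [-0.088, -0.12, 0.012, 0, 1], [-0.088, -0.12, 0.012, 0, 1], [0, 0, 0, 0.0955, 1], [0, 0, 0, 0.0955, 1], [0, 0, 0, 0.0955, 1], [0, 0, 0, 0.0955, 1], [0, 0, 0, 0, 1], [0, 0, 0, 0, 1]]}' > m.json && python3 nudge.py m.json | egrep 'eef|cont|wid|gras'; python3 - <<'E'
from h import *
import cv2,pickle
o=bot.get_obs(); im=viewer.read_camera("wrist"); pickle.dump(o,open("w8.pkl","wb"))
cv2.imwrite("pics/w8.png",((im/255.)**.5*255).astype(np.uint8))
go(.438,.0017,-.02,.844)
# bright metal: low saturation, compare rows
h=cv2.cvtColor(im,cv2.COLOR_BGR2HSV)
m=((h[...,1]<45)&(h[...,2]>70)).astype(np.uint8); m[:,:225]=0;m[:,425:]=0;m[335:]=0
n,l,s,c=cv2.connectedComponentsWithStats(m)
for i in range(1,n):
    if s[i,4]>150:
        p=np.argwhere(l==i)[:,::-1].astype(np.float32); print(s[i],c[i].round(1),cv2.minAreaRect(p))
E
```

```text
eef_pos: [0.4368, 0.0066, 0.0896]
contact_force: [0.1, -0.3, -0.3]
gripper_width: 1.0
grasp_force: 0.0
pos [0.4369 0.0066 0.0896] move [0.0041 0.0029 0.1096] turn -0.002 (q7 -2.52) tilt [-0. -0. -1.] w 0.999 g 0.0 F [-0.   0.5 -0.7] t 30.7
[ 309   97   31  147 3213] [323.5 165.5] ((324.0, 170.0), (30.0, 146.0), 0.0)
[310 248  27  25 437] [322.9 260. ] ((323.0, 260.0), (26.0, 24.0), 0.0)
```

```bash
python3 - <<'E'
from m import *
W=load("w8.pkl")
seg("pen",W(324,97,.012),W(323,273,.006))
p=.5*(W(324,97,.012)+W(323,273,.006))
go(*p,-.039,.844)
E
```

```text
pen mid [0.4356 0.003 ] len 0.1408 ang 2.414
pos [0.4369 0.0066 0.0896] move [0.0015 0.0035 0.1286] turn -0.002 (q7 -2.52) tilt [-0. -0. -1.] w 0.999 g 0.0 F [-0.   0.5 -0.7] t 30.7
```

Converted, 0.03 m / 0.25 = 0.12, 0.02 m / 0.25 = 0.08.

```bash
echo '{"offsets": [[0.006, 0.014, 0.12, 0, 1], [0, 0, 0.12, 0, 1], [0, 0, 0.12, 0, 1], [0, 0, 0.08, 0, 1], [0, 0, 0.056, 0, 1], [0, 0, 0, 0, 1], [0, 0, 0, 0, 1]]}' > m.json && python3 nudge.py m.json 40| egrep 'eef|cont|wid|gras'; python3 - <<'E'
from h import *
go(.4356,.003,-.037,.844)
E
```

```text
eef_pos: [0.4358, 0.003, -0.034]
contact_force: [0.1, -0.2, 0.9]
gripper_width: 0.997
grasp_force: 0.0
pos [ 0.4358  0.003  -0.034 ] move [-0.0002  0.0002  0.003 ] turn -0.004 (q7 -2.60) tilt [-0.  0. -1.] w 0.997 g 0.0 F [ 0.1 -0.2  0.9] t 31.4
```

Converted, 0.003 m / 0.25 = 0.012.

```bash
echo '{"offsets": [[0, 0, 0.012, 0, 0.4], [0, 0, 0, 0, 0], [0, 0, 0, 0, 0], [0, 0, 0, 0, 0], [0, 0, 0, 0, 0], [0, 0, 0, 0, 0], [0, 0, 0, 0, 0], [0, 0, 0, 0, 0]]}' > m.json && python3 nudge.py m.json 40| egrep 'eef|cont|wid|gras'; python3 - <<'E'
from h import *
go(.6205,-.003,.05,2.038)
E
```

```text
eef_pos: [0.4361, 0.003, -0.0367]
contact_force: [-1.7, 0.1, 5.1]
gripper_width: 0.194
grasp_force: 38.9
pos [ 0.4361  0.003  -0.0367] move [ 0.1412 -0.1188 -0.0866] turn -1.199 (q7 -2.60) tilt [ 0.001 -0.    -1.   ] w 0.194 g 38.9 F [-1.7  0.1  5.1] t 32.2
```

Converted, -0.04 m / 0.25 = -0.16, 0.024 m / 0.25 = 0.096, -0.12 rad / 1.5708 = -0.0764.

```bash
echo '{"offsets": [[0, 0, -0.08, 0, 0], [0, 0, -0.16, 0, 0], [0, 0, -0.16, 0, 0], [0.096, -0.08, 0, 0, 0], [0.096, -0.08, 0, 0, 0], [0.096, -0.08, 0, 0, 0], [0.096, -0.08, 0, 0, 0], [0.096, -0.08, 0, 0, 0], [0.088, -0.076, 0, 0, 0], [0, 0, 0, -0.0764, 0], [0, 0, 0, -0.0764, 0], [0, 0, 0, -0.0764, 0], [0, 0, 0, -0.0764, 0], [0, 0, 0, -0.0764, 0], [0, 0, 0, -0.0764, 0], [0, 0, 0, -0.0764, 0], [0, 0, 0, -0.0764, 0], [0, 0, 0, -0.0764, 0], [0, 0, 0, -0.0764, 0]]}' > m.json && python3 nudge.py m.json 60| egrep 'eef|cont|wid|gras'; echo '{"offsets": [[0, 0, 0, 0, 0], [0, 0, 0, 0, 0]]}' > m.json && python3 nudge.py m.json >/dev/null; python3 - <<'E'
from h import *
import cv2,pickle
o=bot.get_obs(); im=viewer.read_camera("wrist"); pickle.dump(o,open("w9.pkl","wb"))
cv2.imwrite("pics/w9.png",((im/255.)**.5*255).astype(np.uint8))
go(.6205,-.003,-.02,2.038)
E
```

```text
eef_pos: [0.6206, -0.0036, 0.0627]
contact_force: [-0.2, -0.4, 0.0]
gripper_width: 0.184
grasp_force: 58.8
pos [ 0.6208 -0.0035  0.0628] move [-0.     -0.0006  0.0828] turn -0.002 (q7 -1.45) tilt [-0. -0. -1.] w 0.182 g 58.8 F [-0.3 -0.5 -0.3] t 34.35
```

View pics/w9.png

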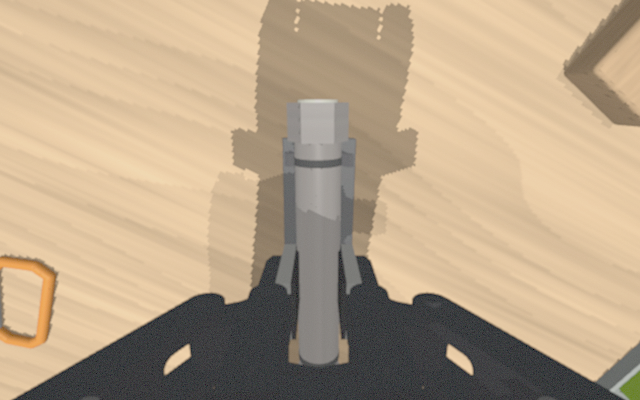

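Converted, 0.03 m / 0.25 = 0.12, -0.002 m / 0.25 = -0.008.

```bash
echo '{"offsets": [[-0.008, 0, 0.12, 0, 0], [0, 0, 0.12, 0, 0], [0, 0, 0.06, 0, 0], [0, 0, 0, 0, 0], [0, 0, 0, 0, 0]]}' > m.json && python3 nudge.py m.json | egrep 'eef|cont|wid|gras';for i in 1 2 3 4 ; do echo '{"offsets": [[0, 0, 0.008, 0, 0], [0, 0, 0, 0, 0]]}' > m.json && python3 nudge.py m.json | egrep 'eef|cont'|tr '\n' ' '; done
```

```text
eef_pos: [0.6198, -0.0041, -0.0115]
contact_force: [0.9, -0.2, -0.2]
gripper_width: 0.182
grasp_force: 58.8
eef_pos: [0.6202, -0.0043, -0.0129] contact_force: [0.6, -1.3, -0.9] eef_pos: [0.6194, -0.0044, -0.0159] contact_force: [-0.0, 1.3, 0.0] eef_pos: [0.619, -0.0044, -0.0183] contact_force: [-0.7, -0.9, -0.5] eef_pos: [0.619, -0.0044, -0.0204] contact_force: [-0.3, 0.3, -0.3]
```

Converted, 0.001 m / 0.25 = 0.004.

```bash
for i in 1 2 ; do echo '{"offsets": [[0, 0, 0.004, 0, 0], [0, 0, 0, 0, 0]]}' > m.json && python3 nudge.py m.json | egrep 'eef|cont'|tr '\n' ' '; done
```

```text
eef_pos: [0.6193, -0.0044, -0.0211] contact_force: [-0.8, -0.7, -0.3] eef_pos: [0.6195, -0.0045, -0.0216] contact_force: [-1.4, -1.5, 4.7]
```

```bash
echo '{"offsets": [[0, 0, -0.002, 0, 1], [0, 0, 0, 0, 1], [0, 0, 0, 0, 1], [0, 0, 0, 0, 1], [0, 0, 0, 0, 1], [0, 0, -0.08, 0, 1], [0, 0, -0.16, 0, 1], [0, 0, -0.16, 0, 1], [0, 0, -0.16, 0, 1], [0, 0, -0.16, 0, 1], [0, 0, -0.12, 0, 1], [0, 0, 0, 0, 1]]}' > m.json && python3 nudge.py m.json | egrep 'eef|cont|wid|gras'; python3 - <<'E'
from h import *
go(.4,-.55,.22)
E
```

```text
eef_pos: [0.6223, -0.0038, 0.1937]
contact_force: [-0.4, 0.8, -0.6]
gripper_width: 0.997
grasp_force: 0.0
pos [ 0.6223 -0.0038  0.1937] move [-0.4444  0.3875 -0.0284] tilt [ 0.009  0.    -1.   ] w 0.997 g 0.0 F [-0.4  0.8 -0.6] t 37.25
```

Converted, -0.03 m / 0.25 = -0.12, 0.026 m / 0.25 = 0.104.

```bash
echo '{"offsets": [[-0.12, 0.104, -0.008, 0, 1], [-0.12, 0.104, -0.008, 0, 1], [-0.12, 0.104, -0.008, 0, 1], [-0.12, 0.104, -0.008, 0, 1], [-0.12, 0.104, -0.008, 0, 1], [-0.12, 0.104, -0.008, 0, 1], [-0.12, 0.104, -0.008, 0, 1], [-0.12, 0.104, -0.008, 0, 1], [-0.12, 0.104, -0.008, 0, 1], [-0.12, 0.104, -0.008, 0, 1], [-0.12, 0.104, 0, 0, 1], [-0.12, 0.104, 0, 0, 1], [-0.12, 0.104, 0, 0, 1], [-0.12, 0.104, 0, 0, 1], [0, 0, 0, 0, 1], [0, 0, 0, 0, 1], [0, 0, 0, 0, 1]]}' > m.json && python3 nudge.py m.json | egrep 'eef|cont|wid|gras'; python3 - <<'E'
from h import *
import cv2
im=viewer.read_camera("top"); cv2.imwrite("pics/top1.png",im)
s=viewer.read_camera("side"); cv2.imwrite("pics/side1.png",s)
T=lambda a,x,y,w,h,f: cv2.resize(a[y:y+h,x:x+w],(int(w*f),int(h*f)),interpolation=cv2.INTER_CUBIC)
R1=np.hstack([T(im,140,140,65,65,3),T(im,285,135,65,65,3),T(im,420,135,65,65,3),T(im,440,200,70,65,3)])
R2=np.hstack([T(s,145,240,80,65,3),T(s,255,160,65,65,3),T(s,335,115,65,65,3),T(s,380,125,55,65,3)])
w=min(R1.shape[1],R2.shape[1]);g=np.vstack([R1[:,:w],R2[:,:w]])
print(g.shape);cv2.imwrite("pics/fin.png",((g/255.)**.6*255).astype(np.uint8))
E
```

```text
eef_pos: [0.4093, -0.5171, 0.2078]
contact_force: [0.5, 0.7, -0.4]
gripper_width: 0.998
grasp_force: 0.0
(390, 795, 3)
```

View pics/fin.png

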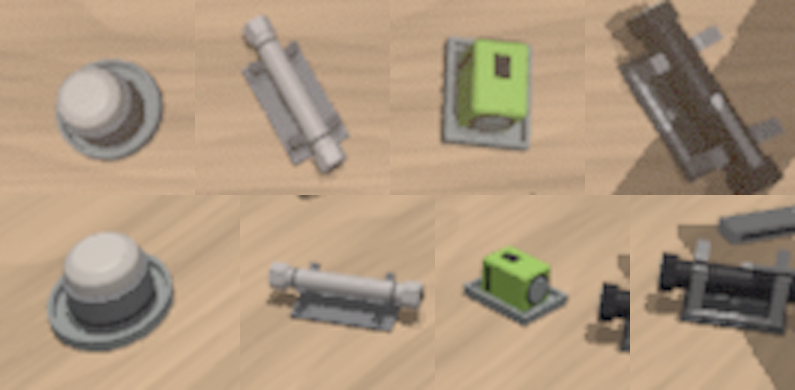

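```bash
python3 - <<'E'
from m import *
def P(x0,y0,off,X,Y,z): return ray("top",x0+(X-off+.5)/3-.5,y0+(Y+.5)/3-.5,z)[:2]
D=lambda X,Y,z:P(140,140,0,X,Y,z)
seg("dish",D(57,109,.012),D(162,109,.012)); seg("dishv",D(109,60,.012),D(109,158,.012))
seg("dome",D(58,98,.044),D(127,98,.044)); seg("domev",D(93,64,.044),D(93,133,.044))
H=lambda X,Y,z:P(420,135,390,X,Y,z)
quad("head",[H(*p,.046) for p in [(475,40),(529,42),(526,120),(467,117)]])
quad("dock",[H(*p,.012) for p in [(447,38),(532,41),(528,149),(444,142)]])
N=lambda X,Y,z:P(285,135,195,X,Y,z)
seg("pen",N(257,24,.025),N(331,163,.025))
F=lambda X,Y,z:P(440,200,585,X,Y,z)
seg("flash",F(652,18,.036),F(764,182,.036))
E
```

```text
dish mid [0.6131 0.3313] len 0.0824 ang -1.61
dishv mid [0.6136 0.3317] len 0.0808 ang -3.087
dome mid [0.6116 0.3317] len 0.0522 ang -1.61
domev mid [0.6114 0.3313] len 0.0549 ang -3.084
head c [ 0.6125 -0.3167] sides [np.float64(0.0627), np.float64(0.0411), np.float64(0.0629), np.float64(0.0441)] ang [np.float64(-0.215), np.float64(-1.649), np.float64(2.976), np.float64(1.478)]
dock c [ 0.6143 -0.32  ] sides [np.float64(0.0869), np.float64(0.0675), np.float64(0.0903), np.float64(0.0651)] ang [np.float64(-0.14), np.float64(-1.648), np.float64(2.976), np.float64(1.445)]
pen mid [ 0.6217 -0.0016] len 0.1275 ang -2.71
flash mid [ 0.449  -0.3533] len 0.1395 ang -2.658
```

The final view shows the lantern flat in its dish, the penlight in both yokes, the headlamp in its dock and the flashlight in its clips. The measured offsets are all within about 4 mm.

```bash
python3 -c "
from station import bot, viewer, job
print(job.hand_in())"
```

```text
the job is handed in; nothing more can be done
None
```

All four lights are in their holders and the job is handed in; offsets measured in the last top picture are within about 4 mm, the tealight holder was never approached, and no verdict came back.

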